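Let the ratchet recipe stand down flat

TASK

Breakfast is made, so put the recipe stand down. A ratchet holds up its walnut rest: throw the red pawl lever at the stand's side right over so the pawl is clear and stays clear, then lower the rest until it lies fully down on its bumpers. Don't force the rest against the ratchet, and leave the breakfast things around the stand where they are.

Things in the scene. Friction and masses are not known exactly. Their poses are not given: they have to be found in the camera images.
- stand: Recipe stand: dark steel base plate, 215 mm (its x) by 250 mm (its y), 10 mm high, gripping the counter with rubber feet so it does not shift. Origin at the centre of its underside, on the counter, z up. Its x axis runs level from the rest's hinged edge towards the far edge; the pawl bracket and lever stand on its -y side, outside the rest.
- hinge (a point): Middle of the rest's hinge axis, 95 mm to the -x side of the stand's origin, 30 mm above the counter; axis level, along the stand's y. This frame turns with the rest: x along the board to its free edge, z square to its face. A steel toothed quadrant, radius 63 mm about the axis, is fixed 11 mm beyond the board's -y edge; with the rest down it still stands up there.
- rest (a joint): Angle of the rest, rad: 0 = fully down on its rubber bumpers, growing as its free edge rises, 1.2 at most. The hinge is stiff: the rest stays where it is left and takes 2 to 7 N at rest_push to go down. It can always be raised; with the pawl engaged it goes down one tooth (0.17 rad) at most, then locks.
- rest_push (a point): Point on the face of the walnut rest, 150 mm from the hinge along the board and midway across it, 36 mm from the free edge. Board 240 mm wide, 9 mm thick, reaching 186 mm from the hinge axis; its face is a plane 13 mm from the axis (upper side when down), with a 20 mm steel page ledge at the hinged edge. Frame as hinge.
- pawl (a joint): Angle of the pawl and its lever, rad: 0 to 0.13 = nose in or on the teeth (engaged), 1.1 = thrown right over against its stop (released), growing as the lever's top goes towards the stand's +x. Its weight tips it to either end: let go below about 0.5 it falls back in, above about 0.8 it falls over and stays. It turns lightly, under 2 N.
- lever_grip (a point): On the axis of the lever's red grip, a level round bar along the stand's y, 16 mm thick; the bar ends 15 mm further out (-y) and 31 mm further in. 65 mm from the pawl pin, 154 mm above the counter when engaged, leaning 0.44 rad from upright to the stand's -x; released, 0.66 rad to +x. Push it from its -x side. Bracket top below it: 111 mm high. The rest's edge is 39 mm inboard.
- pawl_pin (a point): Point on the pawl's pivot axis (level, along the stand's y) directly in line with lever_grip across it, 35 mm to the -x side of the stand's origin and 95 mm above the counter.
- egg_cup_a_mid (a point): Bystander: pale grey-brown stoneware egg cup, 52 mm wide, 62 mm tall; this point is its centre.
- egg_cup_b_mid (a point): Bystander: blue-grey stoneware egg cup, 52 mm wide, 62 mm tall; this point is its centre.
- egg_topper_mid (a point): Bystander: steel egg topper standing on its bell, 40 mm wide, 134 mm tall with a ball on top; this point is its centre.
- salt_mill_mid (a point): Bystander: walnut salt mill, 52 mm wide, 130 mm tall; this point is its centre.
- mug_mid (a point): Bystander: white mug, 80 mm wide, 88 mm tall; this point is its centre.
- teaspoon_mid (a point): Bystander: steel teaspoon lying flat, 150 mm long; this point is its centre.

How it is judged:
By the outcome, as a careful person would: the job done as asked, in the order asked, and still so for the second after the job is handed in, with the robot touching nothing.
It also fails if it takes over 42 s, if anything falls off the work surface, if the arm or the gripper's body presses on something with over 40 N, if the wrist force passes 120 N, or if a joint passes its speed limit or range.

ROBOT

A 7-joint arm with a two-finger parallel gripper is mounted at the origin on the work surface. World frame = base frame: x ahead of the robot, y to its left, z up, the work surface at z = 0. Lengths are in mm, angles in rad, forces in N, time in s.
With the tool pointing down it reaches from about 400 to 875 mm from the base axis. Payload 4.4 kg.
Tool frame: the origin (TCP) lies on the centre line of the jaws, within the pads' length; the fingertips stand robot.nose_length ahead of it and the grasp point (between the pads) is the TCP (robot.nose_length is the distance from the TCP to the fingertips, in mm); z points along the fingers, y is the direction in which the jaws open and shut (so a half turn about z gives the same grasp; the last joint's range is limited). The gripper opens to 85 mm and grips with 20 to 120 N. Pads are 22 mm wide; open, the fingers measure 114 mm over their backs; the gripper's body (76 mm by 85 mm) begins 54 mm behind the grasp point. The pads swing forward as they close: fully open they stand 13 mm farther back than shut.
Start: joints at [-1.28, 0.628, 0.038, 1.517, -0.027, 0.996, -0.02], TCP at [227.008, 609.085, 250.313] pointing down, gripper open.
Joint ranges: [-3.06, 3.06], [-0.37, 2.12], [-1.25, 1.32], [0.18, 2.47], [-1.1, 4.24], [0.23, 1.98], [-2.94, 2.94]. Speed limits (rad/s): [2.57, 2.57, 3.14, 3.14, 3.14, 3.14, 3.14].

INTERFACE

Orientations are given as a 3x3 rotation matrix whose columns are the frame's x, y, z axes.
In Python, from plant import robot, vision gives the robot as it stands. The module is installed in compiled form; this text tells all that it offers.
- The arm moves only by the shell command python3 -m jog 'ROWS' [FORCE]. ROWS is JSON, a list of rows, each a list of 3 entries, a list of its own where there are three numbers: the shift along the tool's x, y, z in m, then the turn about the tool's z in rad, then the opening, from 0 (shut) to 1 (fully open). A call has 1 to 5 rows; each row is the pose to reach, as a shift and turn from the pose measured when the call began, along the tool's axes at that moment; what a row does not reach only later rows make up. A row lasts 1/12 s, in which the tool goes at most 41.7 mm and 7.16 degrees, less where a joint would pass 70% of its speed; a pose out of reach is approached as far as the arm can. A call with a gripper value outside its range is refused whole. The fingers move at their own pace and stop on an object; FORCE is the grip in N (left out, the last holds). Time passes only in rows, so rows that repeat a pose let the fingers close. It gives the time, the measured TCP pose, the force and the opening at its end, in the units of the state.
- robot.sense(): the state, without advancing time (a new reading comes with each control period).
- vision.get_image(name): name is "scene" or "top" or "wrist"; returns the picture (384x512x3 uint8, blue, green, red); there is no depth.
- vision.camera_params(name): a dict with "mtx" (3x3 intrinsics, pixels), "k1" (the pictures are not rectified: a ray, as slopes to the right and down, at radius r is drawn at 1 + k1 r^2 times it, then the intrinsics apply), "R" (3x3) and "t" (3): a world point X has camera coordinates R X + t; the wrist camera has in their place "T_tool_cam" (4x4, takes a point from camera to tool coordinates, whose origin is the TCP and whose axes are the flange's). Camera axes: x right, y down, z forward; pixel columns grow to the right and rows downward; lengths in mm; the calibration is good to about 2 mm. A picture is of the moment at which its call begins: read the wrist's pose just before it. camera_params takes no time and is no camera call.
- robot.sign_off(): hands the job in, once; it reports no verdict.
The state is a dict: "time_s": time; "joint_positions": joint angles; "joint_velocities": joint speeds; "joint_efforts": joint torques, N m; "ee_pos": TCP position; "tcp_rot": TCP orientation; "wrist_force": force on the tool from outside, world axes, zero at the start; "torque": the same for the moment, N m; "opening": finger opening in mm.
Only numpy, scipy, OpenCV 4.12 (cv2) and the standard library are available. Lean on these libraries where they do the work, as an engineer would, in place of code of your own. Each camera call takes 0.05 s, during which the arm holds its last target.

## Working session

There is one attempt and no reset: what is moved stays moved. The work goes in short steps, Python scripts to look and compute and a shell command to move; the robot and the scene stay as the last step left them, time stands still between calls to the robot, and variables do not carry over. Pictures are saved under pics/ and viewed, and the job is handed in when it is done.

```bash
mkdir -p pics
python3 - <<'E'
from plant import robot, vision
import cv2
s=robot.sense(); print(s['time_s'],s['ee_pos'],s['tcp_rot'],s['wrist_force'],s['opening'],robot.nose_length)
for n in ['scene','top','wrist']:
    cv2.imwrite(f'pics/{n}0.png',vision.get_image(n))
    print(n,vision.camera_params(n))
E
```

```text
0.0 [226.81854167 608.50428171 249.38475807] [[-9.37006321e-01  3.49311848e-01 -6.22485132e-04]
 [ 3.49312399e-01  9.37004589e-01 -1.80238601e-03]
 [-4.63233626e-05 -1.90628886e-03 -9.99998182e-01]] [-0.69060103 -0.56533924 -0.57288103] 85.35275284847289 19.0
scene {'mtx': array([[364.19054756,   0.        , 254.77008022],
       [  0.        , 364.19054756, 188.94859687],
       [  0.        ,   0.        ,   1.        ]]), 'k1': -0.010819249137695166, 'R': array([[ 0.49622258,  0.86819455,  0.00117183],
       [ 0.54017278, -0.30768224, -0.78329114],
       [-0.67968855,  0.38931974, -0.62165394]]), 't': array([-265.95879889, -197.57570664, 1390.26285724])}
top {'mtx': array([[430.35708163,   0.        , 256.24810247],
       [  0.        , 430.35708163, 186.00005486],
       [  0.        ,   0.        ,   1.        ]]), 'k1': -0.14173769186433768, 'R': array([[-1.29734300e-01, -9.91548619e-01, -5.89863899e-04],
       [-9.68059224e-01,  1.26789621e-01, -2.16300095e-01],
       [ 2.14546849e-01, -2.74905183e-02, -9.76326749e-01]]), 't': array([  54.66520205,  511.96053661, 1302.83954284])}
wrist {'mtx': array([[308.34182407,   0.        , 249.9136322 ],
       [  0.        , 308.34182407, 196.44143118],
       [  0.        ,   0.        ,   1.        ]]), 'k1': -0.06449194265285413, 'T_tool_cam': array([[ 2.86977950e-04, -9.49144261e-01, -3.14841373e-01,
         8.01340079e+01],
       [ 9.99999958e-01,  2.60818408e-04,  1.25217479e-04,
         1.09529509e+00],
       [-3.67330259e-05, -3.14841396e-01,  9.49144296e-01,
        -1.23696085e+02],
       [ 0.00000000e+00,  0.00000000e+00,  0.00000000e+00,
         1.00000000e+00]])}
```

View pics/scene0.png

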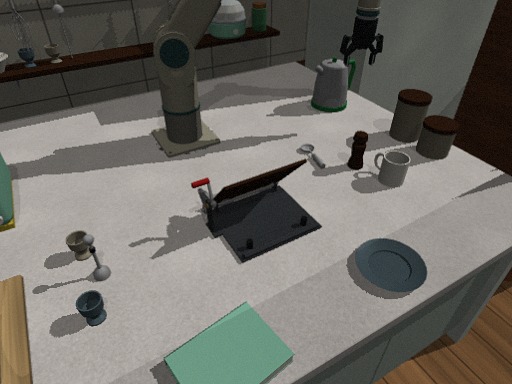

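View pics/top0.png

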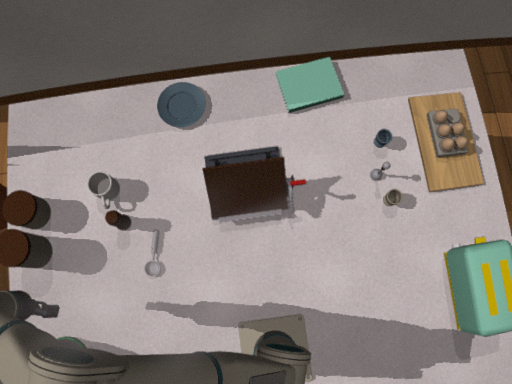

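View pics/wrist0.png

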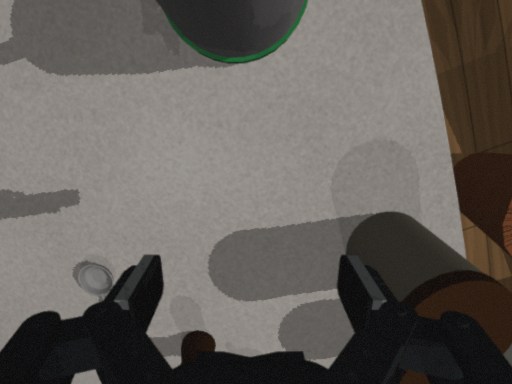

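The stand sits mid-counter with its -y (lever) side facing world -y, and the red grip is at scene (201,183) and top (298,183). I'll zoom in to pick out the corners.

Run:
```python
import cv2
a=cv2.imread('pics/scene0.png')[150:270,180:330]; cv2.imwrite('pics/scene0z.png',cv2.resize(a,None,fx=5,fy=5,interpolation=cv2.INTER_CUBIC)*1)
b=cv2.imread('pics/top0.png')[135:235,190:320]; cv2.imwrite('pics/top0z.png',cv2.convertScaleAbs(cv2.resize(b,None,fx=6,fy=6,interpolation=cv2.INTER_CUBIC),alpha=1.6))
```

```text
(no output)
```

View pics/scene0z.png

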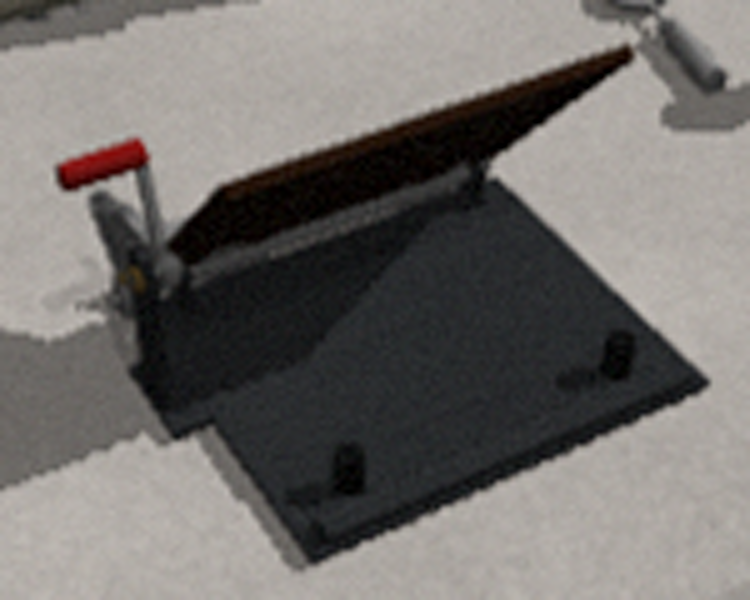

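View pics/top0z.png

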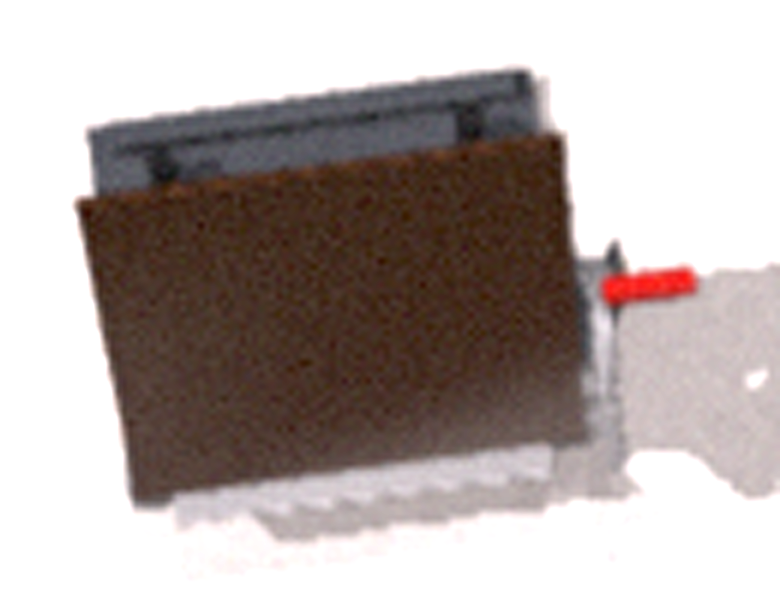

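```bash
cat > h.py <<'E'
import numpy as np, cv2
from plant import vision
def proj(P,cam):
    c=vision.camera_params(cam); X=np.atleast_2d(P)@c['R'].T+c['t']; s=X[:,:2]/X[:,2:]
    s=s*(1+c['k1']*(s**2).sum(1,keepdims=True)); return s@c['mtx'][:2,:2].T+c['mtx'][:2,2]
def ray(uv,cam):
    c=vision.camera_params(cam); s0=(np.array(uv)-c['mtx'][:2,2])/c['mtx'][0,0]; s=s0.copy()
    for _ in range(20): s=s0/(1+c['k1']*(s@s))
    d=c['R'].T@np.r_[s,1]; return -c['R'].T@c['t'], d
def onz(uv,cam,z):
    o,d=ray(uv,cam); return o+d*(z-o[2])/d[2]
def S(p,L): # stand local->world
    c,s=np.cos(p[2]),np.sin(p[2]); L=np.atleast_2d(L).astype(float)
    return np.c_[p[0]+c*L[:,0]-s*L[:,1],p[1]+s*L[:,0]+c*L[:,1],L[:,2]]
def H(th,L): # hinge local -> stand local
    L=np.atleast_2d(L).astype(float); c,s=np.cos(th),np.sin(th)
    return np.c_[-95+c*L[:,0]-s*L[:,2],L[:,1],30+s*L[:,0]+c*L[:,2]]
def G(q,y=-159): a=q-.44; return np.array([-35+65*np.sin(a),y,95+65*np.cos(a)])
E
python3 - <<'E'
from h import *
from scipy.optimize import least_squares
sz=lambda u,v:(180+u/5-.4,150+v/5-.4)
tz=lambda u,v:(190+u/6-.4,135+v/6-.4)
obs=[('scene','b',(107.5,-125,5),sz(309,553)),('scene','b',(107.5,125,10),sz(706,379)),('scene','b',(-107.5,125,10),sz(497,181)),
('scene','r',(186,-120,10),sz(222,188)),('scene','r',(186,120,10),sz(631,50)),
('top','r',(186,120,13),tz(78,203)),('top','r',(186,-120,13),tz(566,133)),('top','b',(107.5,125,10),tz(90,130)),('top','b',(107.5,-125,10),tz(528,70)),
('scene','g',(0,-174),sz(62,175)),('scene','g',(0,-128),sz(144,152)),('top','g',(0,-174),tz(695,282)),('top','g',(0,-128),tz(604,292))]
def res(p):
    o=[]
    for cam,k,L,uv in obs:
        l=np.array([L]) if k=='b' else H(p[3],[L]) if k=='r' else G(p[4],L[1])
        o.append(proj(S(p,l),cam)[0]-uv)
    return np.array(o)
c=onz(tz(330,300),'top',50);print(c)
r=least_squares(lambda p:res(p).ravel(),[c[0],c[1],0,.6,0],loss='soft_l1')
print(r.x); print(res(r.x).round(1))
np.save('p.npy',r.x)
p=r.x
print('grip0',S(p,G(p[4])),'grip rel',S(p,G(1.1)),'pin',S(p,[-35,-159,95]))
print('push',S(p,H(p[3],[150,0,13])),S(p,H(0,[150,0,13])))
for n,uv,z in [('mug',(102,186),88),('mill',(112,218),130),('spoon',(155,250),5),('cupA',(393,198),50),('topper',(377,174),30),('cupB',(383,138),50)]: print(n,onz(uv,'top',z).round())
E
```

```text
[525.3702536  23.6557458  50.       ]
[5.42126490e+02 2.04816850e+01 4.19763440e-03 8.57693229e-01
 1.27710533e-01]
[[-0.2  1.9]
 [ 0.6  0.1]
 [-0.3 -1.8]
 [-0.3  0.8]
 [ 0.3  0.1]
 [-0.6  0.4]
 [ 0.   1.4]
 [-0.7 -0.3]
 [ 0.6 -0. ]
 [-0.7  0.5]
 [-0.1 -0.5]
 [-0.1 -0.3]
 [-0.5  0.1]]
grip0 [[ 487.82391488 -138.74765955  156.85612244]] grip rel [[ 547.64646436 -138.49654489  146.34949505]] pin [[ 507.79422008 -138.66383102   95.        ]]
push [[535.42177212  20.45354083 151.95471928]] [[597.12600527  20.71255417  43.        ]]
mug [571. 469.  88.]
mill [457. 429. 130.]
spoon [360. 336.   5.]
cupA [ 420. -441.   50.]
topper [ 509. -411.   30.]
cupB [ 623. -448.   50.]
```

Good fit: the residuals are about 1 px (worst 1.9), stand yaw ≈ 0, and the rest is at 0.86 rad. The pawl fits at ~0.13, so it is engaged. I'll start the approach.

```bash
cat > d.py <<'E'
import sys,numpy as np
from plant import robot
s=robot.sense(); t=np.array(eval(sys.argv[1])); R=s['tcp_rot']
a=np.arctan2(R[1,0],R[0,0]); turn=-((np.pi-a+np.pi)%(2*np.pi)-np.pi)
d=R.T@(t-s['ee_pos'])/1000
print(s['time_s'],'pos',s['ee_pos'].round(1),'R',R.round(3).tolist(),'F',s['wrist_force'].round(1),'op',round(s['opening'],1),'\nshift',d.round(4),'len',np.linalg.norm(d).round(3),'turn',round(turn,3))
E
python3 d.py [440,200,260]
```

```text
0.15 pos [226.8 608.7 249.6] R [[-0.937, 0.349, -0.001], [0.349, 0.937, -0.001], [0.0, -0.002, -1.0]] F [-0.2 -2.  -0.1] op 85.7 
shift [-0.3425 -0.3085 -0.01  ] len 0.461 turn -0.357
```

```bash
python3 -m jog '[[[-0.029,-0.026,-0.002],-0.07,0.6],[[-0.058,-0.052,-0.004],-0.14,0.2],[[-0.087,-0.078,-0.006],-0.21,0],[[-0.116,-0.104,-0.008],-0.28,0],[[-0.145,-0.13,-0.01],-0.357,0]]' 30; python3 d.py [440,200,260]
```

```text
time_s: 0.57
ee_pos: [317.7, 434.4, 259.6]
tcp_rot: [[-1.0, -0.004, -0.001], [-0.004, 1.0, -0.002], [0.001, -0.002, -1.0]]
wrist_force: [0.9, -0.2, -0.1]
opening: 25.4
0.5667 pos [317.7 434.4 259.6] R [[-1.0, -0.004, -0.001], [-0.004, 1.0, -0.002], [0.001, -0.002, -1.0]] F [ 0.9 -0.2 -0.1] op 25.4 
shift [-0.1213 -0.2349  0.    ] len 0.264 turn 0.004
```

```bash
python3 -m jog '[[[-0.018,-0.035,0],0,0],[[-0.036,-0.07,0],0,0],[[-0.054,-0.105,0],0,0],[[-0.072,-0.14,0],0,0],[[-0.09,-0.175,0],0,0]]' && python3 -m jog '[[[-0.012,-0.038,0],0,0],[[-0.02,-0.076,0],0,0],[[-0.02,-0.114,0],0,0],[[-0.02,-0.152,0],0,0],[[-0.02,-0.19,0],0,0]]' && python3 d.py [435,-139,260]
```

```text
time_s: 0.98
ee_pos: [408.9, 257.9, 259.9]
tcp_rot: [[-1.0, -0.004, -0.001], [-0.004, 1.0, -0.002], [0.001, -0.002, -1.0]]
wrist_force: [1.4, -0.2, -0.2]
opening: -0.1
time_s: 1.4
ee_pos: [429.4, 66.0, 260.3]
tcp_rot: [[-1.0, -0.004, -0.001], [-0.004, 1.0, -0.002], [0.001, -0.002, -1.0]]
wrist_force: [0.5, -0.1, 0.0]
opening: -0.5
1.4 pos [429.4  66.  260.3] R [[-1.0, -0.004, -0.001], [-0.004, 1.0, -0.002], [0.001, -0.002, -1.0]] F [ 0.5 -0.1  0. ] op -0.5 
shift [-0.0047 -0.205   0.0007] len 0.205 turn 0.004
```

```bash
python3 -m jog '[[[0,-0.04,0],0,0],[[0,-0.08,0],0,0],[[0,-0.12,0],0,0],[[0,-0.16,0],0,0],[[-0.005,-0.205,0],0,0]]' && python3 -m jog '[[[0,0,0.03],0,0],[[0,0,0.06],0,0],[[0,0,0.06],0,0]]'
python3 - <<'E'
from h import *
cv2.imwrite('pics/w1.png',vision.get_image('wrist'))
a=vision.get_image('scene')[120:270,150:330]; cv2.imwrite('pics/s1.png',cv2.resize(a,None,fx=4,fy=4))
E
python3 d.py [440,-139,150]
```

```text
time_s: 1.82
ee_pos: [433.6, -137.0, 260.7]
tcp_rot: [[-1.0, -0.004, -0.002], [-0.004, 1.0, -0.002], [0.002, -0.002, -1.0]]
wrist_force: [1.0, 0.8, 0.7]
opening: -0.3
time_s: 2.07
ee_pos: [430.1, -137.2, 196.9]
tcp_rot: [[-1.0, -0.002, -0.01], [-0.002, 1.0, 0.001], [0.01, 0.001, -1.0]]
wrist_force: [-0.3, 1.2, -0.0]
opening: 0.3
2.1667 pos [ 432.8 -136.7  200.4] R [[-1.0, -0.005, -0.004], [-0.005, 1.0, -0.001], [0.004, -0.001, -1.0]] F [ 0.1  0.4 -0.3] op 0.4 
shift [-0.0074 -0.0023  0.0503] len 0.051 turn 0.005
```

View pics/w1.png

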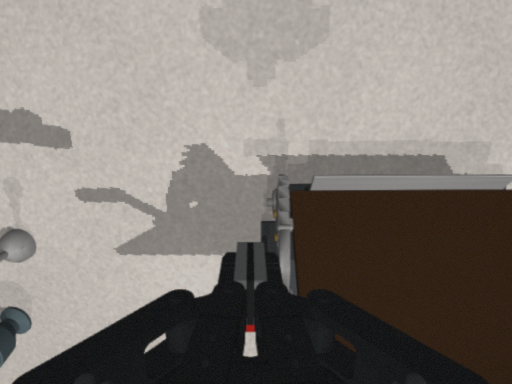

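View pics/s1.png

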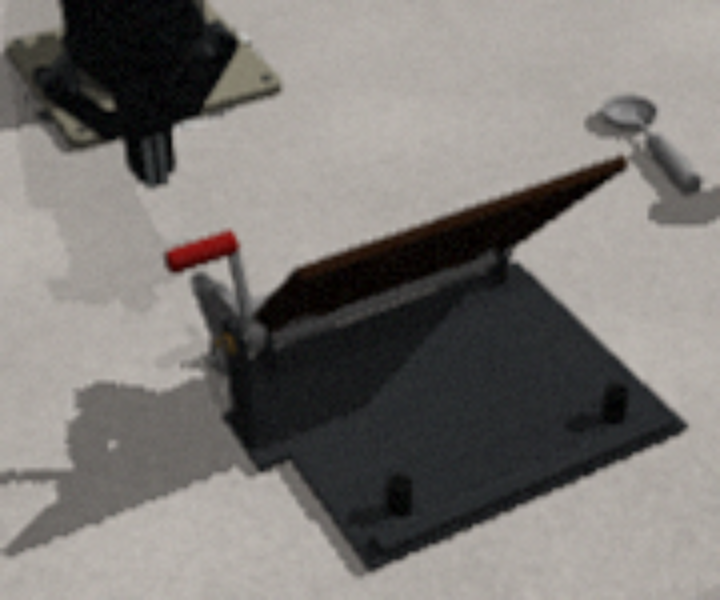

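The fingers (closed) hang behind and above the red bar at scene crop (150,180); the bar is at (200,250). Next I descend to z≈152.

```bash
python3 -m jog '[[[0,-0.004,0.025],0,0],[[-0.005,-0.004,0.048],0,0],[[-0.005,-0.004,0.048],0,0]]'; python3 -m jog '[[[-0.012,0,0],0,0],[[-0.024,0,0],0,0],[[-0.030,0,0],0,0],[[-0.036,0,0],0,0]]'; python3 d.py [538,-141,152]
```

```text
time_s: 2.42
ee_pos: [437.8, -139.8, 151.3]
tcp_rot: [[-1.0, -0.006, -0.006], [-0.006, 1.0, 0.0], [0.006, 0.0, -1.0]]
wrist_force: [0.3, 0.8, 0.6]
opening: 0.0
time_s: 2.75
ee_pos: [475.0, -139.2, 152.9]
tcp_rot: [[-1.0, -0.008, -0.004], [-0.008, 1.0, -0.0], [0.004, -0.0, -1.0]]
wrist_force: [-0.0, -0.2, 0.4]
opening: -0.2
2.75 pos [ 475.  -139.2  152.9] R [[-1.0, -0.008, -0.004], [-0.008, 1.0, -0.0], [0.004, -0.0, -1.0]] F [-0.  -0.2  0.4] op -0.2 
shift [-0.063  -0.0022  0.0006] len 0.063 turn 0.008
```

```bash
python3 -m jog '[[[-0.008,0,0],0,0],[[-0.016,0,0],0,0],[[-0.024,0,0],0,0],[[-0.030,0,0],0,0],[[-0.036,0,0],0,0]]'
python3 - <<'E'
from h import *
a=vision.get_image('scene')[120:270,150:330]; cv2.imwrite('pics/s2.png',cv2.resize(a,None,fx=4,fy=4))
E
python3 d.py [529,-141,152]
```

```text
time_s: 3.17
ee_pos: [511.7, -139.0, 152.8]
tcp_rot: [[-1.0, -0.008, -0.004], [-0.008, 1.0, -0.0], [0.004, -0.0, -1.0]]
wrist_force: [-0.4, -0.5, 0.1]
opening: -0.2
3.2167 pos [ 513.1 -138.9  152.8] R [[-1.0, -0.008, -0.002], [-0.008, 1.0, -0.001], [0.002, -0.001, -1.0]] F [ 0.9  0.7 -0.3] op 0.1 
shift [-0.0159 -0.0022  0.0007] len 0.016 turn 0.008
```

View pics/s2.png

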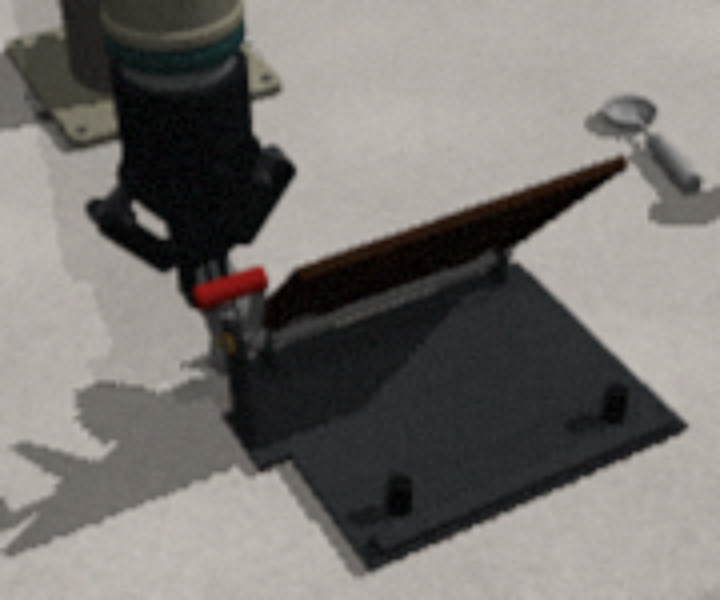

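The bar has swung over to crop (230,287), ahead of the fingers, and the rest hasn't moved. I'll finish the throw gently.

```bash
python3 -m jog '[[[-0.006,0,0],0,0],[[-0.011,0,0],0,0],[[-0.015,0,0],0,0],[[-0.018,0,0],0,0]]'
python3 - <<'E'
from h import *
a=vision.get_image('scene')[120:270,150:330]; cv2.imwrite('pics/s3.png',cv2.resize(a,None,fx=4,fy=4))
E
python3 d.py [529,-141,152]
```

```text
time_s: 3.55
ee_pos: [530.9, -138.7, 152.5]
tcp_rot: [[-1.0, -0.008, -0.004], [-0.008, 1.0, -0.0], [0.004, -0.0, -1.0]]
wrist_force: [-5.9, -0.7, 2.1]
opening: -0.2
3.6 pos [ 530.6 -138.7  152.4] R [[-1.0, -0.008, -0.004], [-0.008, 1.0, -0.0], [0.004, -0.0, -1.0]] F [-0.6 -0.4  0.4] op 0.3 
shift [ 0.0017 -0.0023  0.0004] len 0.003 turn 0.008
```

View pics/s3.png

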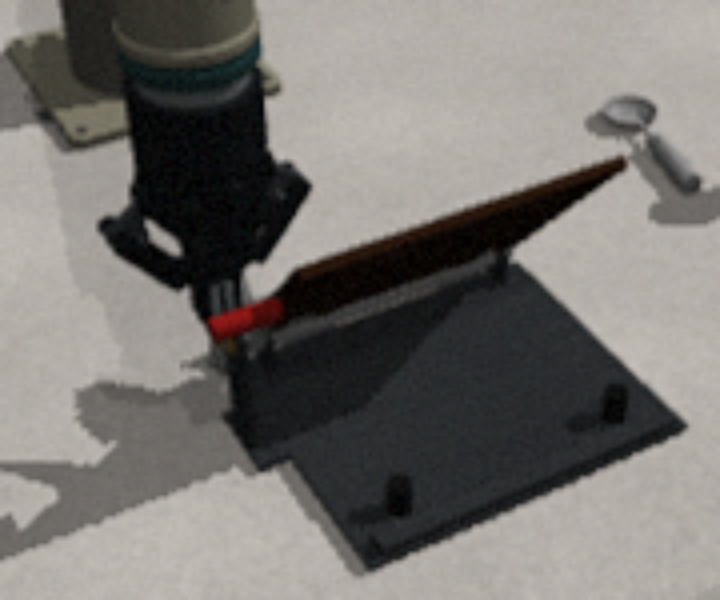

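The bar is now over at crop (247,318), and the brief -5.9 N suggests it met its stop. Backing off and up, then checking that it stays.

```bash
python3 -m jog '[[[0.015,0,0],0,0],[[0.035,0,0],0,0],[[0.045,0,-0.02],0,0],[[0.045,0,-0.055],0,0],[[0.045,0,-0.09],0,0]]'
python3 - <<'E'
from h import *
im=vision.get_image('scene');tp=vision.get_image('top')
a=im[120:270,150:330]; cv2.imwrite('pics/s4.png',cv2.resize(a,None,fx=4,fy=4))
p=np.load('p.npy')
for n,I in (('scene',im),('top',tp)):
    I=I.astype(int); m=((I[:,:,2]>90)&(I[:,:,1]<60)&(I[:,:,0]<60)); m[:, :]&=True
    q=proj(S(p,G(1.1,-151)),n)[0]; v,u=np.nonzero(m); k=np.hypot(u-q[0],v-q[1])<40
    print(n,'red',u[k].mean(),v[k].mean(),k.sum(),'pred released',q,'engaged',proj(S(p,G(.1,-151)),n)[0])
for th in (.858,.7,.55,.4,.25,.1,0): print(th,(S(p,H(th,[150,0,13]))[0]+[-11,0,19]).round(1))
E
python3 d.py [520,20,200]
```

```text
time_s: 4.02
ee_pos: [484.3, -139.0, 242.9]
tcp_rot: [[-1.0, -0.007, -0.008], [-0.007, 1.0, 0.0], [0.008, 0.0, -1.0]]
wrist_force: [0.8, 0.1, 0.0]
opening: 0.1
scene red 208.0204081632653 199.12244897959184 49 pred released [210.16332633 198.8165196 ] engaged [199.62921325 182.08553381]
top red 290.65 162.9 20 pred released [294.12973855 163.73898034] engaged [297.63737729 182.9326896 ]
0.858 [524.4  20.5 171. ]
0.7 [542.5  20.5 155.6]
0.55 [557.2  20.6 138.5]
0.4 [569.2  20.6 119.4]
0.25 [578.2  20.7  98.7]
0.1 [584.1  20.7  76.9]
0 [586.1  20.7  62. ]
4.1167 pos [ 489.3 -140.1  247.7] R [[-1.0, -0.008, 0.006], [-0.008, 1.0, -0.003], [-0.006, -0.003, -1.0]] F [ 0.1 -0.2 -0.5] op -0.1 
shift [-0.0317  0.16    0.0474] len 0.17 turn 0.008
```

View pics/s4.png

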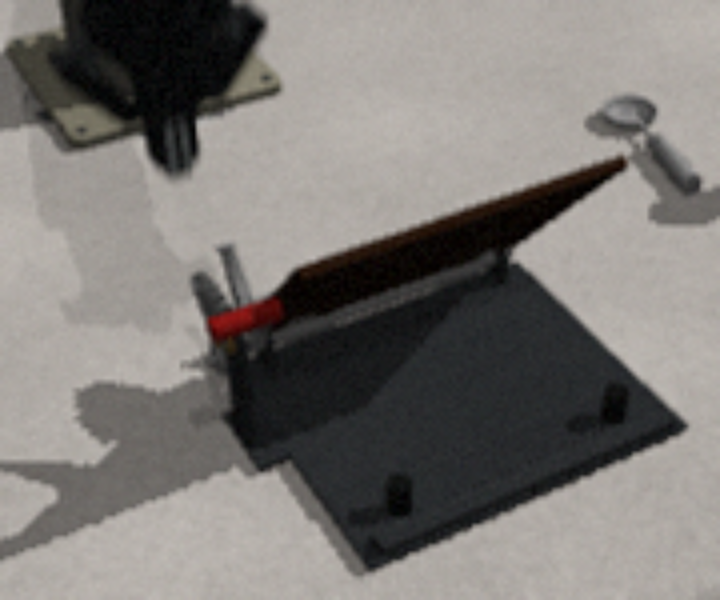

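With the arm away, the bar stays at crop (247,318), as predicted for "released" (scene red is at (208,199), predicted (210,199)). Moving over the rest.

```bash
python3 -m jog '[[[-0.005,0.04,0],0,0],[[-0.01,0.08,0],0,0],[[-0.015,0.12,0],0,0],[[-0.02,0.16,0.01],0,0],[[-0.024,0.16,0.045],0,0]]'; python3 d.py [524,20,172]; python3 d.py [542,20,156]
```

```text
time_s: 4.53
ee_pos: [516.1, 30.8, 205.6]
tcp_rot: [[-1.0, -0.02, 0.017], [-0.02, 1.0, 0.005], [-0.017, 0.004, -1.0]]
wrist_force: [2.4, 0.4, -0.6]
opening: -0.0
4.5333 pos [516.1  30.8 205.6] R [[-1.0, -0.02, 0.017], [-0.02, 1.0, 0.005], [-0.017, 0.004, -1.0]] F [ 2.4  0.4 -0.6] op -0.0 
shift [-0.0071 -0.0111  0.0337] len 0.036 turn 0.02
4.5333 pos [516.1  30.8 205.6] R [[-1.0, -0.02, 0.017], [-0.02, 1.0, 0.005], [-0.017, 0.004, -1.0]] F [ 2.4  0.4 -0.6] op -0.0 
shift [-0.0248 -0.0115  0.05  ] len 0.057 turn 0.02
```

```bash
python3 -m jog '[[[0,-0.01,0.01],0.02,0],[[-0.007,-0.011,0.024],0.02,0],[[-0.007,-0.011,0.032],0.02,0],[[-0.007,-0.011,0.032],0.02,0]]'; python3 d.py [542,20,156]
```

```text
time_s: 4.87
ee_pos: [522.6, 20.0, 171.9]
tcp_rot: [[-1.0, 0.0, 0.013], [0.0, 1.0, 0.004], [-0.013, 0.004, -1.0]]
wrist_force: [-0.7, 0.3, 0.5]
opening: 0.2
4.8667 pos [522.6  20.  171.9] R [[-1.0, 0.0, 0.013], [0.0, 1.0, 0.004], [-0.013, 0.004, -1.0]] F [-0.7  0.3  0.5] op 0.2 
shift [-0.0192 -0.0001  0.0161] len 0.025 turn -0.0
```

```bash
python3 -m jog '[[[-0.005,0,0.004],0,0],[[-0.01,0,0.008],0,0],[[-0.015,0,0.012],0,0],[[-0.019,0,0.016],0,0]]'; python3 d.py [557,20,139]
```

```text
time_s: 5.2
ee_pos: [541.8, 20.0, 156.0]
tcp_rot: [[-1.0, 0.0, 0.012], [0.0, 1.0, 0.004], [-0.012, 0.004, -1.0]]
wrist_force: [-2.7, 0.7, 2.2]
opening: 0.1
5.2 pos [541.8  20.  156. ] R [[-1.0, 0.0, 0.012], [0.0, 1.0, 0.004], [-0.012, 0.004, -1.0]] F [-2.7  0.7  2.2] op 0.1 
shift [-0.015  -0.0001  0.0172] len 0.023 turn -0.0
```

```bash
python3 -m jog '[[[-0.004,0,0.004],0,0],[[-0.008,0,0.009],0,0],[[-0.012,0,0.013],0,0],[[-0.015,0,0.017],0,0]]'
python3 - <<'E'
from h import *
a=vision.get_image('scene')[120:270,150:330]; cv2.imwrite('pics/s5.png',cv2.resize(a,None,fx=4,fy=4))
E
python3 d.py [569,20,119.5]; python3 d.py [578,20,98.7]
```

```text
time_s: 5.53
ee_pos: [557.3, 20.1, 138.7]
tcp_rot: [[-1.0, 0.0, 0.012], [0.0, 1.0, 0.005], [-0.012, 0.005, -1.0]]
wrist_force: [-2.4, 1.5, 2.6]
opening: 0.1
5.5833 pos [557.8  20.1 138.1] R [[-1.0, 0.0, 0.012], [0.0, 1.0, 0.004], [-0.012, 0.004, -1.0]] F [-0.9  0.2  0.9] op -0.3 
shift [-0.011  -0.0002  0.0188] len 0.022 turn -0.0
5.5833 pos [557.8  20.1 138.1] R [[-1.0, 0.0, 0.012], [0.0, 1.0, 0.004], [-0.012, 0.004, -1.0]] F [-0.9  0.2  0.9] op -0.3 
shift [-0.0198 -0.0003  0.0397] len 0.044 turn -0.0
```

View pics/s5.png

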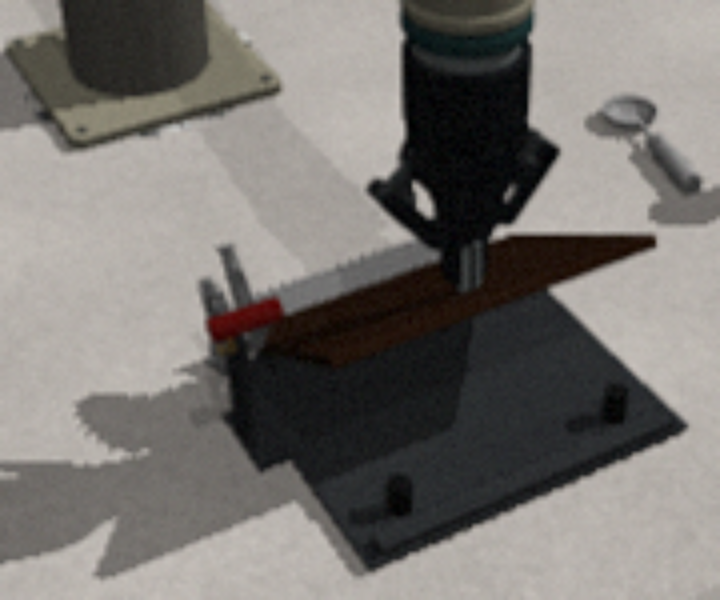

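The board now shows its upper face, with its near edge at crop (500,290). It has gone down about 0.3 rad, more than one tooth, with little force and the lever still over.

```bash
python3 -m jog '[[[-0.004,0,0.006],0,0],[[-0.008,0,0.012],0,0],[[-0.011,0,0.019],0,0],[[-0.016,0,0.029],0,0],[[-0.020,0,0.0395],0,0]]'; python3 d.py [584,20,77]
```

```text
time_s: 6.0
ee_pos: [579.3, 20.3, 98.1]
tcp_rot: [[-1.0, 0.0, 0.014], [0.0, 1.0, 0.005], [-0.014, 0.005, -1.0]]
wrist_force: [-1.2, 0.6, 2.9]
opening: 0.2
6.0 pos [579.3  20.3  98.1] R [[-1.0, 0.0, 0.014], [0.0, 1.0, 0.005], [-0.014, 0.005, -1.0]] F [-1.2  0.6  2.9] op 0.2 
shift [-0.0044 -0.0004  0.0212] len 0.022 turn -0.0
```

```bash
python3 -m jog '[[[-0.002,0,0.006],0,0],[[-0.003,0,0.012],0,0],[[-0.004,0,0.017],0,0],[[-0.005,0,0.022],0,0]]'; python3 -m jog '[[[-0.001,0,0.004],0,0],[[-0.001,0,0.008],0,0],[[-0.002,0,0.012],0,0]]'
```

```text
time_s: 6.33
ee_pos: [585.2, 20.4, 75.8]
tcp_rot: [[-1.0, 0.0, 0.015], [0.0, 1.0, 0.004], [-0.015, 0.004, -1.0]]
wrist_force: [-1.4, 0.6, 3.2]
opening: 0.2
time_s: 6.58
ee_pos: [587.0, 20.4, 63.5]
tcp_rot: [[-1.0, 0.0, 0.014], [0.0, 1.0, 0.004], [-0.014, 0.004, -1.0]]
wrist_force: [-2.8, -0.3, 3.2]
opening: 0.2
```

Now press onto the bumpers in small steps, watching the force.

```bash
python3 -m jog '[[[0,0,0.001],0,0],[[0,0,0.002],0,0]]' | grep -E 'pos|force'; python3 -m jog '[[[0,0,0.001],0,0],[[0,0,0.0015],0,0]]'| grep -E 'pos|force'
```

```text
ee_pos: [587.2, 20.4, 62.0]
wrist_force: [-3.5, 0.6, 16.1]
ee_pos: [587.2, 20.4, 61.9]
wrist_force: [-5.6, 0.5, 19.5]
```

```bash
python3 -m jog '[[[0,0,0.0015],0,0],[[0,0,0.002],0,0]]'| grep -E 'pos|force'; python3 -m jog '[[[0,0,-0.03],0,0],[[0,0,-0.06],0,0],[[0,0,-0.1],0,0],[[0,0,-0.14],0,0],[[0.04,0,-0.15],0,0]]'; python3 -m jog '[[[0.03,0.03,0],0,0],[[0.06,0.06,0],0,0],[[0.06,0.1,0],0,0],[[0.06,0.14,0],0,0],[[0.06,0.18,0],0,0]]'
python3 - <<'E'
from h import *
im=vision.get_image('scene');tp=vision.get_image('top')
p=np.load('p.npy')
def ov(I,n,r,f,name):
    x0,y0,x1,y1=r; A=cv2.resize(cv2.convertScaleAbs(I[y0:y1,x0:x1],alpha=1.4),None,fx=f,fy=f,interpolation=cv2.INTER_CUBIC)
    for th,c in ((0,(0,255,0)),(.05,(0,255,255))):
        q=proj(S(p,H(th,[[186,-120,13],[186,120,13],[0,120,13],[0,-120,13]])),n)
        for a in ((q-[x0,y0]+.5)*f).astype(int)[:2]: cv2.circle(A,tuple(map(int,a)),4,c,1)
    cv2.imwrite(name,A)
ov(im,'scene',(170,150,330,270),5,'pics/s6.png'); ov(tp,'top',(190,135,320,235),6,'pics/t6.png')
E
```

```text
ee_pos: [587.2, 20.4, 61.8]
wrist_force: [-6.0, 1.6, 22.8]
time_s: 7.5
ee_pos: [556.9, 19.9, 218.3]
tcp_rot: [[-0.999, 0.001, 0.038], [0.002, 1.0, 0.006], [-0.038, 0.006, -0.999]]
wrist_force: [3.0, 0.6, 0.8]
opening: -0.2
time_s: 7.92
ee_pos: [497.1, 201.4, 217.6]
tcp_rot: [[-0.999, 0.002, 0.04], [0.002, 1.0, 0.006], [-0.04, 0.006, -0.999]]
wrist_force: [2.1, 0.2, 0.1]
opening: 0.4
```

View pics/s6.png

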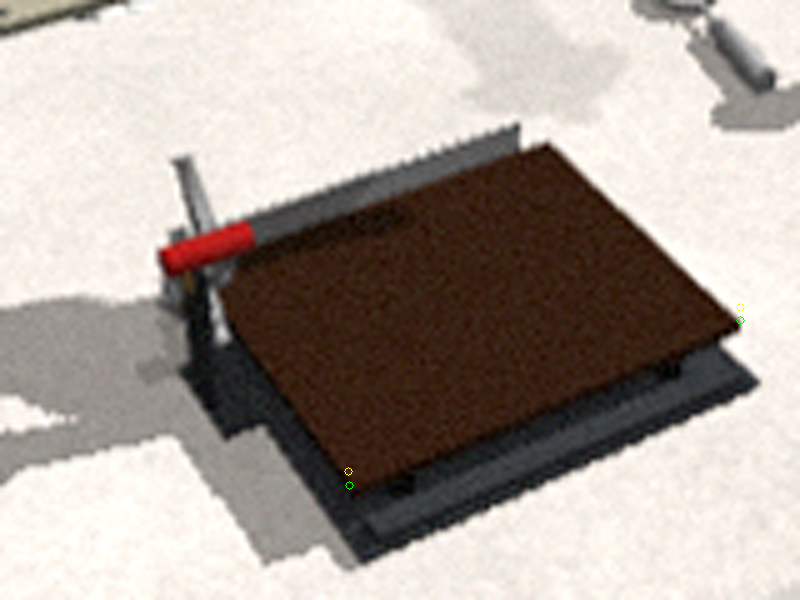

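View pics/t6.png

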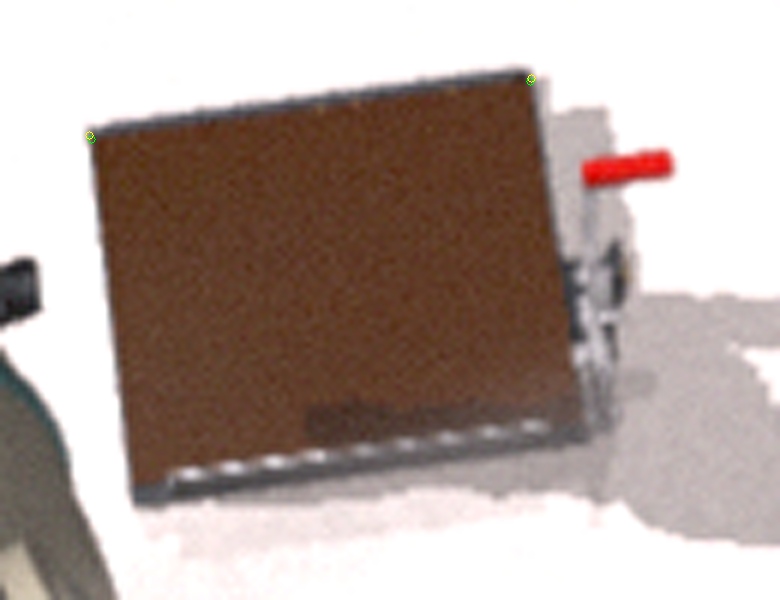

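The board's free corners lie on the green (0 rad) marks at s6 (349,486) and (740,321), resting on the bumpers. The lever is still over. One last look at the bystanders before handing in.

```bash
python3 -m jog '[[[0,0,0],0,0],[[0,0,0],0,0]]' | grep -E 'time|force'
python3 - <<'E'
from h import *
im=vision.get_image('scene'); a=cv2.imread('pics/scene0.png')
cv2.imwrite('pics/s7.png',im)
for n,(x0,y0,x1,y1) in dict(cups=(60,220,120,330),mill_mug=(345,125,415,190),spoon=(298,140,328,170)).items():
    print(n,cv2.absdiff(im,a)[y0:y1,x0:x1].mean())
E
```

```text
time_s: 8.18
wrist_force: [-0.2, -1.1, -0.1]
cups 13.998737373737374
mill_mug 3.598754578754579
spoon 10.768148148148148
```

View pics/s7.png

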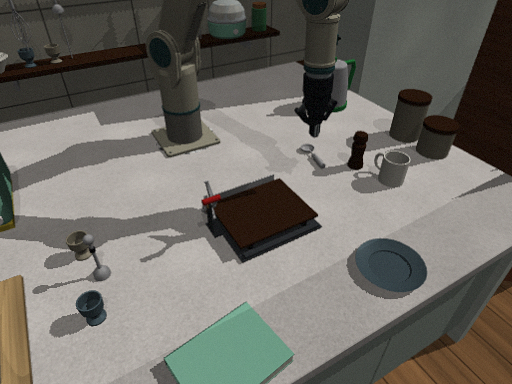

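The egg cups, topper, mill, mug and spoon are at the same pixels as in the first picture. The differences near the cups and spoon look like arm shadow only. The gripper is clear of everything.

```bash
python3 -c "
from plant import robot
print(robot.sign_off())"
```

```text
the job is handed in; nothing more can be done
None
```

The recipe stand is down: I threw the red lever right over, then lowered the walnut rest onto its bumpers. I handed the job in after about 8 s of robot time; sign-off gives no verdict.

- **Lever:** it met its stop at about 6 N. It stayed over once the fingers left, and its red grip was within about 4 px of the predicted released position in both cameras.
- **Rest:** it went down with about 2–4 N of push and passed the one-tooth limit without locking. It stopped firm at the predicted height, where I pressed to about 23 N. After I let go, its free corners lay on the predicted fully-down positions, within about 1 px.
- **Breakfast things:** in the last picture they are all where they started. The automatic image comparison did flag differences around the egg cups and spoon. By eye these are only changed arm shadows, and I made no more exact check.
- **Robot:** the gripper ended clear of everything, with no force on the wrist beyond sensor noise (about 1 N).

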